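# Index the sample turntable one notch

## Robot

A 6-joint arm with a two-finger parallel gripper is mounted at the origin on the work surface. World frame = base frame: x ahead of the robot, y to its left, z up, the work surface at z = 0. Lengths are in mm, angles in rad, forces in N, time in s.
With the tool pointing down it reaches from about 325 to 850 mm from the base axis. Payload 15.5 kg.
Tool frame: the origin (TCP) lies between the finger pads; the fingertips stand 11 mm ahead of it and the grasp point (between the pads) lies 8 mm behind it; z points along the fingers, y is the line along which they close (so a half turn about z gives the same grasp; the last joint's range is limited). The gripper opens to 91 mm and grips with 3 to 60 N. Pads are 32 mm wide; open, the fingers measure 118 mm over their backs; the gripper's body (76 mm by 178 mm) begins 60 mm behind the grasp point.
Start: joints at [-1.31, 0.494, 1.345, -0, 1.302, -0.096], TCP at [217.714, -585.856, 224.915] pointing down, gripper open.
Joint ranges: [-2.91, 2.91], [-0.82, 2.16], [0.22, 2.67], [-1.22, 4.37], [0.12, 2.79], [-3.08, 3.08]. Speed limits (rad/s): [1.89, 1.89, 2.57, 3.01, 3.01, 3.01].

## Interface

Orientations are given as a unit quaternion [x, y, z, w].
In Python, from workcell import robot gives the robot as it stands.
- The arm moves only by the shell command python3 -m jog 'ROWS'. ROWS is JSON, a list of rows, each an object of numbers: "grip": the closure, from 0 (fully open) to 1 (shut); "x", "y", "z": the shift along the world's x, y, z in mm; "ax", "ay", "az": the turn, a rotation vector about the world's x, y, z in rad. A call has 1 to 8 rows; each row is the pose to reach, as a shift and turn from the pose commanded when the call began; what a row does not reach only later rows make up. A row lasts 1/8 s, in which the tool goes at most 62.5 mm and 10.7 degrees, less where a joint would pass 70% of its speed; a pose out of reach is approached as far as the arm can. A call with a gripper value outside its range is refused whole. The fingers move at their own pace and stop on an object; the grip force is fixed at half the most. Time passes only in rows, so rows that repeat a pose let the fingers close. It gives the time, the measured TCP pose, the force, the opening and the grip force at its end, in the units of the state.
- robot.get_state(): the state, without advancing time (a new reading comes with each control period).
- robot.get_image(name): name is "scene" or "top" or "wrist"; returns (picture, depth): 400x640x3 uint8, red, green, blue; 400x640 float32, mm along the optical axis (not along the pixel's ray), 0 where there is no reading.
- robot.camera_info(name): a dict with "fov_y" (degrees; the focal length in pixels is half the picture's height over the tangent of half this angle, whatever the lens; pixels are square), "cx", "cy" (the principal point, pixels), "R" (3x3) and "t" (3): a world point X has camera coordinates R X + t. Camera axes: x right, y down, z forward; pixel columns grow to the right and rows downward; lengths in mm; the calibration is good to about 2 mm. A picture is of the moment at which its call begins: read the wrist's pose just before it. camera_info takes no time and is no camera call; for the wrist camera it gives the pose at the moment of the call.
- robot.finish_job(): hands the job in; it is judged then, once.
The state is a dict: "time_s": time; "joint_positions": joint angles; "joint_velocities": joint speeds; "effort": joint torques, N m; "eef_pos": TCP position; "orientation": TCP orientation; "ft_force": force on the tool from outside, world axes, zero at the start; "ft_torque": the same for the moment, N m; "gripper_width": opening from 0.0 (shut) to 1.0 (fully open); "gripper_force": force on a finger pad.
Only numpy, scipy, OpenCV 4.12 (cv2) and the standard library are available. Lean on these libraries where they do the work, as an engineer would, in place of code of your own. Each camera call takes 0.05 s, during which the arm holds its last target. There are 200 camera calls.

## Task

Bring the next sample bottle in front of the reading head: with a fingertip press the turntable's black plunger button in and, pushing against the steel post beside it, turn the turntable clockwise (seen from above) by one place only, until the plunger has sprung fully out again in the very next notch. Do it gently, without forcing the mechanism; lift nothing, leave all bottles standing in their wells and the other glassware where it is, and finish with the hand clear of everything.

Things in the scene. Friction and masses are not known exactly. Their poses are not given: they have to be found in the camera images.
- indexer: Sample turntable, fixed to the bench; origin on the bench, on its vertical axis. Grey base 236 mm across; above it a fixed dark steel index ring (276 mm across, 34-42 mm up) with 6 notches in its outer edge, every 60 degrees; above that the round aluminium turntable (222 mm across, top 53 mm up) with six black bottle wells and, on its edge, a short arm that carries plunger button and post.
- turntable (a joint): Turntable angle, rad: about 0 at the start (first notch), grows clockwise seen from above, 1.047 with the plunger in the next notch. Plunger out: locked, with 0.011 play either way. Plunger pressed in: turns with light friction (0.12 N m, about 1 N at the button) and stays where left.
- plunger (a joint): Plunger travel, m: 0 fully out, 0.011 fully in. Spring: 3.5 N at 0, 7.5 N fully in. From 0.0075 its steel locking block (18 mm wide; notches 21 mm) is below the ring and the turntable can turn. Let go between notches, the block rides under the ring at about 0.0075 and springs up by itself when it comes to a notch.
- button_top (a point): Centre of the flat top of the plunger's round black button, 34 mm across and 10 mm thick; 90 mm above the bench when out. Pressed straight down; moves round with the turntable, 142 mm from the axis.
- post_top (a point): Top centre of the upright round steel post, 16 mm across, fixed on the turntable's arm on the clockwise side of the button: its centre 34 mm, its near surface 26 mm from the button's centre; top 120 mm and foot 61 mm above the bench. A finger standing on the button bears sideways against it to turn the table clockwise.
- next_notch (a point): Fixed point: where the centre of the button's top comes to stand when the plunger is out in the next notch clockwise (90 mm above the bench, 142 mm from the axis).
- reading_spot (a point): Fixed point on the turntable's top face (53 mm up), 70 mm from the axis, in front of the grey reading head (56 x 66 x 125 mm, its middle 206 mm from the axis on the same line): where the middle of the sample bottle's underside must come to stand.
- sample: The sample bottle to be read: small amber glass jar with white cap, 33 mm across, 55 mm high, standing loose in the well one place counter-clockwise of the reading head (wells 43 mm across, 14 mm high, 70 mm from the axis); origin at the centre of its underside.
- bottle_a: A like jar, in the well before the reading head at the start; origin at the centre of its underside.
- bottle_b: A like jar, in the well one place clockwise of the reading head at the start; origin as before.
- bottle_c: A like jar, in the well just counter-clockwise of the arm at the start; origin as before.
- beaker: Bystander: open glass beaker, 68 mm across, 85 mm high, loose on the bench; origin at the centre of its underside.
- flask: Bystander: conical glass flask, 72 mm across, 98 mm high, loose on the bench; origin at the centre of its underside.
- stopper_jar: Bystander: amber stoppered bottle, 54 mm across, 110 mm high, loose on the bench; origin at the centre of its underside.

How it is judged:
By the outcome, as a careful person would: the job done as asked, in the order asked, and still so for the second after the job is handed in, with the robot touching nothing.
It also fails if it takes over 42 s, if anything falls off the work surface, if the arm or the gripper's body presses on something with over 40 N, if the wrist force passes 120 N, or if a joint passes its speed limit or range.

## Working session

There is one attempt and no reset: what is moved stays moved. The work goes in short steps, Python scripts to look and compute and a shell command to move; the robot and the scene stay as the last step left them, time stands still between calls to the robot, and variables do not carry over. Pictures are saved under pics/ and viewed, at most 10 in all, crops included, and the job is handed in when it is done.

```bash
mkdir -p pics; cat > h.py <<'E'
import numpy as np, cv2
from workcell import robot
def grab(name,fn=None):
    info=robot.camera_info(name); im,d=robot.get_image(name)
    if fn: cv2.imwrite('pics/'+fn,im[:,:,::-1])
    return info,im,d
def ray(info,u,v,z):
    f=200/np.tan(np.radians(info['fov_y'])/2)
    R=np.array(info['R']);t=np.array(info['t'])
    c=-R.T@t; d=R.T@np.array([(u-info['cx'])/f,(v-info['cy'])/f,1])
    return c+d*(z-c[2])/d[2]
def cloud(info,d):
    f=200/np.tan(np.radians(info['fov_y'])/2)
    v,u=np.mgrid[:d.shape[0],:d.shape[1]]
    P=np.stack([(u-info['cx'])/f*d,(v-info['cy'])/f*d,d],-1)
    return (P-np.array(info['t']))@np.array(info['R'])
E
python3 - <<'E'
from h import *
for n in('top','scene'):
    i,im,d=grab(n,n+'0.png'); np.savez('pics/'+n+'0.npz',d=d,im=im); print(n,i['t'],(d>0).mean(), i['fov_y'],i['cx'],i['cy'])
print(robot.get_state())
E
```

```text
top [ 17.27896657 593.42128773 975.90691215] 0.99594921875 49.95135441836769 314.71670383641487 201.4541708767114
scene [ 469.78165042 -117.79822418 1268.79966714] 0.996 53.24938821275114 320.01704458761367 197.41797763242064
{'time_s': 0.1, 'joint_positions': array([-1.31049450e+00,  4.94129452e-01,  1.34608154e+00,  9.33700823e-06,
        1.30250461e+00, -9.55104603e-02]), 'joint_velocities': array([ 2.02895069e-05, -2.25545809e-03, -1.46382642e-03,  2.94393998e-04,
        1.33520572e-03,  9.63742672e-04]), 'effort': array([ 2.27698220e-03, -8.80245709e+01, -3.82544518e+01,  7.09029729e-02,
        4.82088863e-02, -3.10670691e-05]), 'eef_pos': array([ 217.63188316, -585.52278791,  224.38846982]), 'orientation': array([ 9.84216463e-01,  1.76967904e-01, -4.17251303e-05, -5.59938975e-04]), 'ft_force': array([ 0.00733961,  0.32783981, -1.30408874]), 'ft_torque': array([-0.06330173, -0.00696603, -0.03262837]), 'gripper_force': 0.0, 'gripper_width': 1.003692118432652}
```

View pics/top0.png

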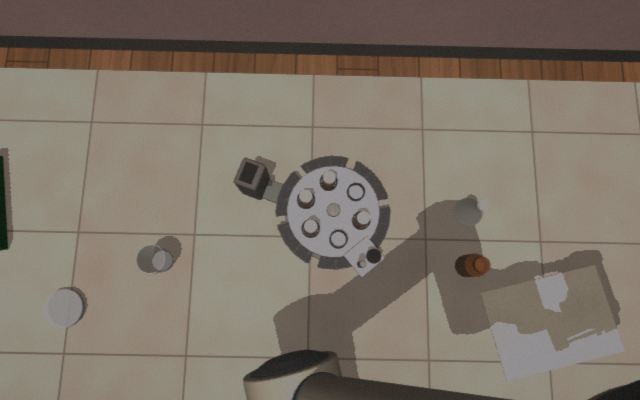

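View pics/scene0.png

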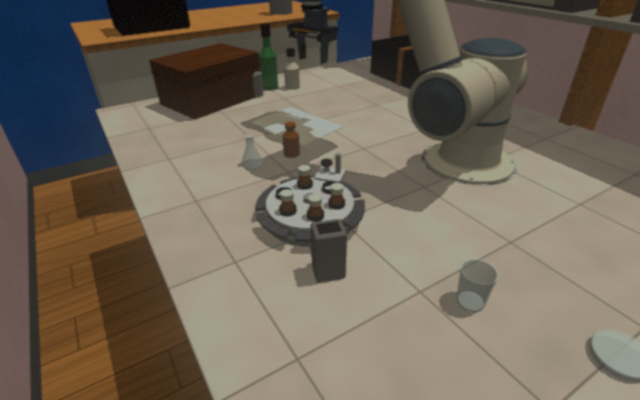

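The top view shows the turntable centre near (333,211), the black button at (374,256), the post at (362,264) and the reading head at (252,177). In the scene view the bystanders stand well away from the turntable. Next I measure these from the depth data.

```bash
python3 - <<'E'
from h import *
i=robot.camera_info('top'); z=np.load('pics/top0.npz'); d,im=z['d'],z['im']
P=cloud(i,d); print(ray(i,333,211,53),ray(i,374,256,90),ray(i,362,264,120))
g=im.max(2)
v,u=np.mgrid[:400,:640]
near=np.hypot(u-333,v-211)<70
Z=P[...,2]
# turntable disc
m=near&(abs(Z-53)<4); print('z53 px',m.sum())
(cx,cy),r=cv2.minEnclosingCircle(np.argwhere(m&(np.hypot(u-333,v-211)<54))[:,::-1].astype(np.float32)); print('disc',cx,cy,r,ray(i,cx,cy,53))
m=near&(abs(Z-38)<4)
pts=np.argwhere(m&(np.hypot(u-333,v-211)>50))[:,::-1].astype(np.float32)
(cx,cy),r=cv2.minEnclosingCircle(pts); print('ring',cx,cy,r,ray(i,cx,cy,42))
for n,(a,b),lo,hi in(('button',(374,256),82,100),('post',(362,264),110,130)):
    m=(np.hypot(u-a,v-b)<14)&(Z>lo)&(Z<hi); print(n,m.sum(),u[m].mean(),v[m].mean(),P[m].mean(0))
m=(np.hypot(u-374,v-256)<12)&(g<60); print('dark',m.sum(),u[m].mean(),v[m].mean(),ray(i,u[m].mean(),v[m].mean(),90))
c=im[150:290,230:410]; cv2.imwrite('pics/crop1.png',cv2.resize(c[:,:,::-1],None,fx=4.2,fy=4.2,interpolation=cv2.INTER_CUBIC))
E
```

```text
[570.90531825 -15.26946699  53.        ] [ 463.48090253 -107.4606127    90.        ] [443.77378479 -76.67102607 120.        ]
z53 px 4955
disc 328.4239807128906 215.48838806152344 51.55693054199219 [559.81855227  -4.45063998  53.        ]
ring 332.2638244628906 212.60552978515625 57.323158264160156 [568.73658853 -14.08258172  42.        ]
button 176 373.2613636363636 255.78977272727272 [ 463.94310509 -105.81119329   89.84097648]
post 42 362.07142857142856 263.1904761904762 [445.57853606 -76.95139655 118.97520677]
dark 149 373.496644295302 255.35570469798657 [ 464.9100393  -106.32794325   90.        ]
```

View pics/crop1.png

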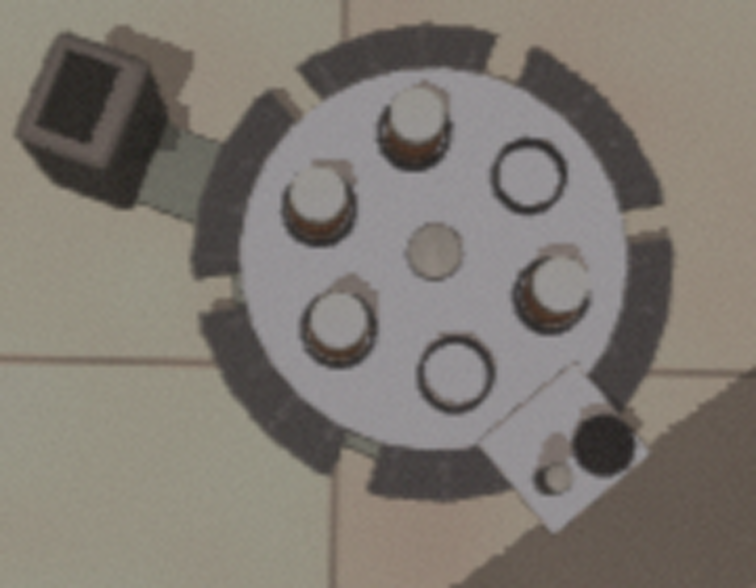

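The enlarged crop (4.2×) shows the button at crop pixel (603,444), the post at (553,477) and the next notch at (360,450). The sample stands at lower left (338,325). In world coordinates the axis is about (570,-14.5), the button (464.7,-106.2) and the post (445,-77). I'll close the gripper and move above the button, with the closing direction along the tangent.

```bash
python3 -m jog '[{"grip":1,"x":30,"y":60,"az":0.05},{"grip":1,"x":60,"y":120,"az":0.1},{"grip":1,"x":90,"y":180,"az":0.15},{"grip":1,"x":120,"y":240,"az":0.2},{"grip":1,"x":150,"y":300,"az":0.25},{"grip":1,"x":180,"y":360,"az":0.3},{"grip":1,"x":210,"y":420,"az":0.36},{"grip":1,"x":243,"y":484,"z":-25,"az":0.36}]'; python3 -m jog '[{"grip":1},{"grip":1},{"grip":1}]'
python3 - <<'E'
from h import *
s=robot.get_state(); print(s['time_s'],s['eef_pos'],s['orientation'],s['ft_force'],s['gripper_width'],s['joint_positions'])
i,im,d=grab('wrist','w1.png'); np.savez('pics/w1.npz',im=im,d=d,R=i['R'],t=i['t'],f=i['fov_y'],cx=i['cx'],cy=i['cy'])
E
```

```text
0.1 [ 217.63188316 -585.52278791  224.38846982] [ 9.84216463e-01  1.76967904e-01 -4.17251303e-05 -5.59938975e-04] [ 0.00733961  0.32783981 -1.30408874] 1.003692118432652 [-1.31049450e+00  4.94129452e-01  1.34608154e+00  9.33700823e-06
  1.30250461e+00 -9.55104603e-02]invalid input at $[0]: expected keys grip, x, y, z, ax, ay, az
invalid input at $[0]: expected keys grip, x, y, z, ax, ay, az
```

View pics/w1.png

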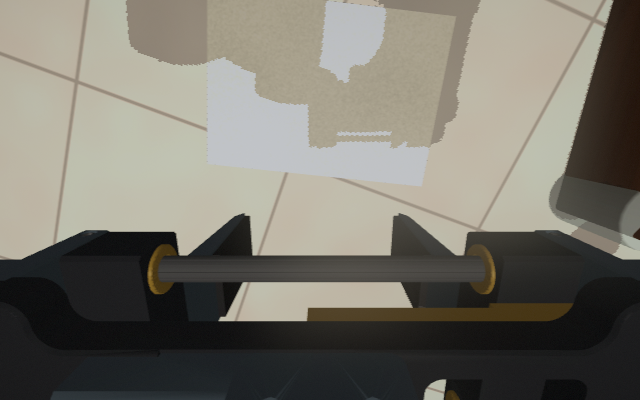

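The calls were refused because every row needs all seven keys, so the arm has not moved. The wrist picture shows only the open fingers at (240,260) and (400,260) and a paper on the bench.

```bash
python3 -m jog '[{"grip":1,"x":30,"y":60,"z":0,"ax":0,"ay":0,"az":0.05},{"grip":1,"x":60,"y":120,"z":0,"ax":0,"ay":0,"az":0.1},{"grip":1,"x":90,"y":180,"z":0,"ax":0,"ay":0,"az":0.15},{"grip":1,"x":120,"y":240,"z":0,"ax":0,"ay":0,"az":0.2},{"grip":1,"x":150,"y":300,"z":0,"ax":0,"ay":0,"az":0.25},{"grip":1,"x":180,"y":360,"z":0,"ax":0,"ay":0,"az":0.3},{"grip":1,"x":210,"y":420,"z":0,"ax":0,"ay":0,"az":0.36},{"grip":1,"x":243,"y":484,"z":-25,"ax":0,"ay":0,"az":0.36}]'; python3 -m jog '[{"grip":1,"x":0,"y":0,"z":0,"ax":0,"ay":0,"az":0},{"grip":1,"x":0,"y":0,"z":0,"ax":0,"ay":0,"az":0},{"grip":1,"x":0,"y":0,"z":0,"ax":0,"ay":0,"az":0}]'
python3 - <<'E'
from h import *
s=robot.get_state(); print(s['time_s'],s['eef_pos'],s['orientation'],s['ft_force'],s['gripper_width'],s['joint_positions'])
i,im,d=grab('wrist','w2.png'); np.savez('pics/w2.npz',im=im,d=d,R=i['R'],t=i['t'],f=i['fov_y'],cx=i['cx'],cy=i['cy'])
E
```

```text
time_s: 1.15
eef_pos: [442.2, -138.8, 210.9]
orientation: [0.936, 0.351, 0.001, 0.001]
ft_force: [0.1, -1.3, 0.4]
gripper_width: 0.152
gripper_force: 0.0
time_s: 1.52
eef_pos: [440.7, -141.5, 210.5]
orientation: [0.937, 0.35, 0.0, 0.0]
ft_force: [0.5, -0.1, -0.1]
gripper_width: 0.004
gripper_force: 0.0
1.525 [ 440.74227698 -141.52233692  210.49481937] [9.36921748e-01 3.49539135e-01 6.42773422e-05 1.66925805e-04] [ 0.51141319 -0.05754854 -0.13812181] 0.003696005936346602 [-4.39705299e-01  2.84833515e-01  1.74904488e+00 -1.58109884e-04
  1.10738566e+00  4.17003337e-01]
```

View pics/w2.png

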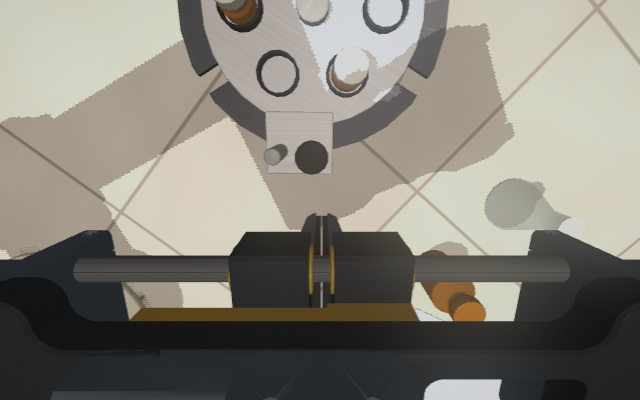

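The wrist view shows the button at about (311,157) and the post top at about (270,156), with the closed fingertips at (321,218). The move stopped short because of the speed limit. I'll measure from this picture.

```bash
python3 - <<'E'
from h import *
z=np.load('pics/w2.npz'); i=dict(R=z['R'],t=z['t'],fov_y=float(z['f']),cx=float(z['cx']),cy=float(z['cy'])); im,d=z['im'],z['d']
P=cloud(i,d); Z=P[...,2]; v,u=np.mgrid[:400,:640]
m=(np.hypot(u-311,v-157)<22)&(Z>84)&(Z<97); B=ray(i,u[m].mean(),v[m].mean(),90); print('button',m.sum(),u[m].mean(),v[m].mean(),P[m].mean(0),B)
m=(np.hypot(u-272,v-154)<20)&(Z>116)&(Z<125); print('post',m.sum(),P[m].mean(0)); Q=P[m].mean(0)
t=(Q-B)[:2]; print('dist',np.linalg.norm(t)); t/=np.linalg.norm(t); print('tangent deg',np.degrees(np.arctan2(t[1],t[0])))
m=(np.hypot(u-313,v-8)<16)&(Z>45); print('hub',Z[m].mean(), P[m].mean(0))
# axis candidates: perpendicular to tangent, CCW side (tangent is cw): inward = rotate t by -90
n=np.array([t[1],-t[0]]); print('axis from B',B[:2]+142*n)
for h in (0,8): print(h,B[:2]+h*t)
m=(np.hypot(u-321,v-225)<25)&(Z>190)&(d>0); print('tip?',m.sum(), P[m][:, 2].min() if m.any() else 0)
E
```

```text
button 891 311.45791245791247 157.0516273849607 [ 465.39178777 -107.11350359   89.93571236] [ 465.44548133 -107.0698666    90.        ]
post 238 [446.52000946 -79.06292875 119.54932661]
dist 33.80180546672009
tangent deg 124.04855704988356
hub 66.99608789110486 [569.04105082 -19.93317742  66.99608789]
axis from B [583.10147985 -27.56473462]
0 [ 465.44548133 -107.0698666 ]
8 [ 460.96631896 -100.44135964]
tip? 1161 198.67140248299944
```

```bash
python3 -m jog '[{"grip":1,"x":11,"y":20,"z":-20,"ax":0,"ay":0,"az":0},{"grip":1,"x":21.4,"y":39.4,"z":-50,"ax":0,"ay":0,"az":0},{"grip":1,"x":21.4,"y":39.4,"z":-65,"ax":0,"ay":0,"az":0},{"grip":1,"x":21.4,"y":39.4,"z":-80,"ax":0,"ay":0,"az":0},{"grip":1,"x":21.4,"y":39.4,"z":-92,"ax":0,"ay":0,"az":0},{"grip":1,"x":21.4,"y":39.4,"z":-102,"ax":0,"ay":0,"az":0},{"grip":1,"x":21.4,"y":39.4,"z":-102,"ax":0,"ay":0,"az":0}]'
python3 - <<'E'
from h import *
s=robot.get_state(); print(s['time_s'],s['eef_pos'],s['ft_force'])
grab('wrist','w3.png')
E
```

```text
time_s: 2.45
eef_pos: [462.1, -101.2, 107.9]
orientation: [0.937, 0.35, -0.0, -0.0]
ft_force: [0.2, -0.4, -0.0]
gripper_width: 0.003
gripper_force: 0.0
2.45 [ 462.09286578 -101.23356321  107.87913909] [ 0.16678996 -0.36948701 -0.02988667]
```

View pics/w3.png

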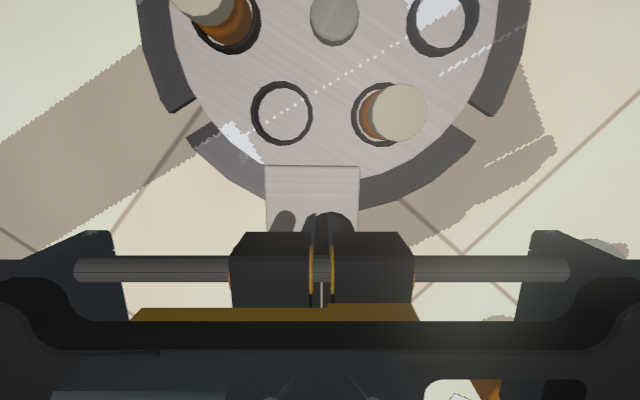

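The finger at (320,225) is over the button, whose edge shows at (345,222). The post at (285,222) is just to its left. Now I press down.

```bash
python3 -m jog '[{"grip":1,"x":0,"y":0,"z":-4,"ax":0,"ay":0,"az":0},{"grip":1,"x":0,"y":0,"z":-7,"ax":0,"ay":0,"az":0},{"grip":1,"x":0,"y":0,"z":-10,"ax":0,"ay":0,"az":0},{"grip":1,"x":0,"y":0,"z":-12,"ax":0,"ay":0,"az":0},{"grip":1,"x":0,"y":0,"z":-12,"ax":0,"ay":0,"az":0}]'; python3 -m jog '[{"grip":1,"x":0,"y":0,"z":-2,"ax":0,"ay":0,"az":0},{"grip":1,"x":0,"y":0,"z":-3.8,"ax":0,"ay":0,"az":0},{"grip":1,"x":0,"y":0,"z":-3.8,"ax":0,"ay":0,"az":0},{"grip":1,"x":0,"y":0,"z":-3.8,"ax":0,"ay":0,"az":0}]'
```

```text
time_s: 3.12
eef_pos: [462.6, -101.1, 96.3]
orientation: [0.937, 0.35, 0.0, 0.0]
ft_force: [-0.3, -1.2, 3.8]
gripper_width: 0.008
gripper_force: 2.3
time_s: 3.62
eef_pos: [462.6, -101.1, 92.6]
orientation: [0.937, 0.35, 0.0, 0.0]
ft_force: [-0.2, 0.6, 6.2]
gripper_width: 0.004
gripper_force: 2.9
```

```bash
python3 -m jog '[{"grip":1,"x":0,"y":0,"z":-1.3,"ax":0,"ay":0,"az":0},{"grip":1,"x":-1.2,"y":1.6,"z":-1.3,"ax":0,"ay":0,"az":0},{"grip":1,"x":-2.4,"y":3.2,"z":-1.3,"ax":0,"ay":0,"az":0},{"grip":1,"x":-2.4,"y":3.2,"z":-1.3,"ax":0,"ay":0,"az":0}]'
python3 - <<'E'
import numpy as np
A=np.array([572,-14]); c=np.array([460.2,-97.9])-A
p=0
for k in range(0,70,5):
    a=-np.radians(k); q=A+np.array([[np.cos(a),-np.sin(a)],[np.sin(a),np.cos(a)]])@c
    print(k,q.round(1),np.round(a,3))
E
```

```text
time_s: 4.12
eef_pos: [460.2, -97.8, 91.4]
orientation: [0.937, 0.35, 0.0, 0.0]
ft_force: [0.3, -0.3, 5.5]
gripper_width: 0.002
gripper_force: 3.1
0 [460.2 -97.9] -0.0
5 [453.3 -87.8] -0.087
10 [447.3 -77.2] -0.175
15 [442.3 -66.1] -0.262
20 [438.2 -54.6] -0.349
25 [435.2 -42.8] -0.436
30 [433.2 -30.8] -0.524
35 [432.3 -18.6] -0.611
40 [432.4  -6.4] -0.698
45 [433.6   5.7] -0.785
50 [435.9  17.7] -0.873
55 [439.1  29.5] -0.96
60 [443.4  40.9] -1.047
65 [448.7  51.9] -1.134
```

```bash
python3 -m jog '[{"grip":1,"x":-3.6,"y":4.9,"z":0,"ax":0,"ay":0,"az":-0.044},{"grip":1,"x":-6.9,"y":10.1,"z":0,"ax":0,"ay":0,"az":-0.087},{"grip":1,"x":-10,"y":15.3,"z":0,"ax":0,"ay":0,"az":-0.131},{"grip":1,"x":-12.9,"y":20.7,"z":0,"ax":0,"ay":0,"az":-0.175},{"grip":1,"x":-15.5,"y":26.2,"z":0,"ax":0,"ay":0,"az":-0.218},{"grip":1,"x":-17.9,"y":31.8,"z":0,"ax":0,"ay":0,"az":-0.262},{"grip":1,"x":-20,"y":37.5,"z":0,"ax":0,"ay":0,"az":-0.305},{"grip":1,"x":-22,"y":43.3,"z":0,"ax":0,"ay":0,"az":-0.349}]'
python3 - <<'E'
from h import *
grab('wrist','w4.png')
E
```

```text
time_s: 5.12
eef_pos: [438.9, -54.6, 91.5]
orientation: [0.983, 0.182, 0.001, 0.0]
ft_force: [2.8, 0.2, 7.4]
gripper_width: 0.007
gripper_force: 3.1
```

View pics/w4.png

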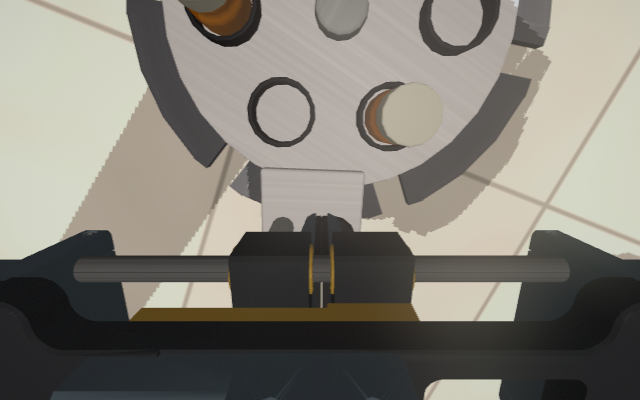

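The arm with button and post turns along with the finger. Its inner edge, at (262,168) to (364,172), suggests the table is about 2° ahead of the tool. I continue along the arc.

```bash
python3 -m jog '[{"grip":1,"x":-1.6,"y":5.9,"z":0,"ax":0,"ay":0,"az":-0.044},{"grip":1,"x":-3,"y":11.8,"z":0,"ax":0,"ay":0,"az":-0.087},{"grip":1,"x":-4.1,"y":17.8,"z":0,"ax":0,"ay":0,"az":-0.131},{"grip":1,"x":-5,"y":23.8,"z":0,"ax":0,"ay":0,"az":-0.175},{"grip":1,"x":-5.6,"y":29.9,"z":0,"ax":0,"ay":0,"az":-0.218},{"grip":1,"x":-5.9,"y":36,"z":0,"ax":0,"ay":0,"az":-0.262},{"grip":1,"x":-6,"y":42.1,"z":0,"ax":0,"ay":0,"az":-0.305},{"grip":1,"x":-5.8,"y":48.2,"z":0,"ax":0,"ay":0,"az":-0.349}]'
python3 -m jog '[{"grip":1,"x":0.5,"y":6.1,"z":0,"ax":0,"ay":0,"az":-0.044},{"grip":1,"x":1.2,"y":12.1,"z":0,"ax":0,"ay":0,"az":-0.087},{"grip":1,"x":2.2,"y":18.2,"z":0,"ax":0,"ay":0,"az":-0.131},{"grip":1,"x":3.5,"y":24.1,"z":0,"ax":0,"ay":0,"az":-0.175},{"grip":1,"x":3.5,"y":24.1,"z":0,"ax":0,"ay":0,"az":-0.175}]'
python3 - <<'E'
from h import *
i,im,d=grab('wrist','w5.png'); P=cloud(i,d); Z=P[...,2]; v,u=np.mgrid[:400,:640]
# turntable arm plate top at foot of post (61): straight inner edge
m=(abs(Z-61)<2)&(v<232)&(v>140)&(u>220)&(u<420); c=np.argwhere(m)
print(m.sum(),P[m].mean(0))
pts=cv2.boxPoints(cv2.minAreaRect(np.ascontiguousarray(P[m][:,:2].astype(np.float32)))); print(pts)
# same on the start picture w2
z=np.load('pics/w2.npz'); j=dict(R=z['R'],t=z['t'],fov_y=float(z['f']),cx=float(z['cx']),cy=float(z['cy'])); Q=cloud(j,z['d'])
m2=(abs(Q[...,2]-61)<2)&(v<200)&(v>90)&(u>240)&(u<360); print(m2.sum(),cv2.boxPoints(cv2.minAreaRect(Q[m2][:,:2].astype(np.float32))))
np.savez('pics/w5.npz',im=im,d=d,R=i['R'],t=i['t'],f=i['fov_y'],cx=i['cx'],cy=i['cy'])
E
```

```text
time_s: 6.18
eef_pos: [433.6, -6.4, 91.6]
orientation: [1.0, 0.008, 0.001, 0.0]
ft_force: [4.8, -0.7, 6.9]
gripper_width: 0.003
gripper_force: 3.1
time_s: 6.8
eef_pos: [437.3, 17.9, 91.6]
orientation: [0.997, -0.079, 0.002, 0.0]
ft_force: [4.6, -0.4, 6.4]
gripper_width: 0.004
gripper_force: 3.1
5262 [462.86926088  21.77503883  60.98627043]
[[426.60098  -30.930433]
 [490.1915   -41.311127]
 [505.2797    51.116867]
 [441.68918   61.49756 ]]
2836 [[ 416.73682   -83.45292 ]
 [ 475.95148  -151.69489 ]
 [ 540.8949    -95.34243 ]
 [ 481.68024   -27.100464]]
```

View pics/w5.png

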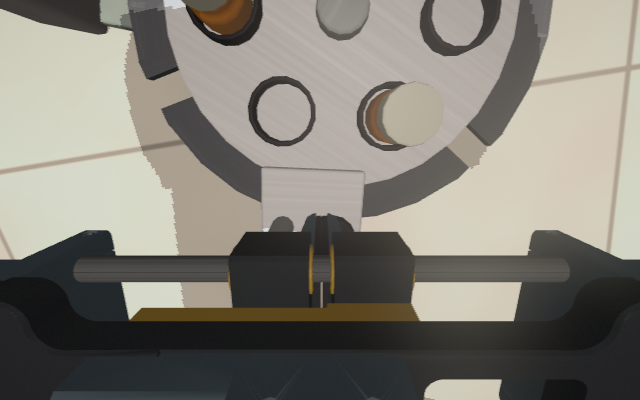

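The table stands just short of the next notch. The plate edge runs from (262,167) to (364,171) and the empty well is at (282,111). I'll work out the turned angle from the plate edge and the well.

```bash
python3 - <<'E'
from h import *
v,u=np.mgrid[:400,:640]
def load(n):
    z=np.load(n); return dict(R=z['R'],t=z['t'],fov_y=float(z['f']),cx=float(z['cx']),cy=float(z['cy'])),z['im'],z['d']
out=[]
for n,(u0,u1),(v0,v1),w,rw in(('pics/w2.npz',(272,328),(100,135),(278,73),30),('pics/w5.npz',(268,358),(150,200),(282,111),44)):
    i,im,d=load(n); Z=cloud(i,d)[...,2]; e=[]
    for c in range(u0,u1):
        col=np.where(Z[v0:v1,c]>57)[0]
        if len(col): e.append(ray(i,c,v0+col[0],61)[:2])
    e=np.array(e,np.float32); vx,vy,x0,y0=cv2.fitLine(e,cv2.DIST_HUBER,0,.01,.01).ravel()
    m=((np.hypot(u-w[0],v-w[1])<rw)&(Z>63)&(Z<71)).astype(np.uint8)
    C=max(cv2.findContours(m,cv2.RETR_EXTERNAL,cv2.CHAIN_APPROX_NONE)[0],key=len); el=cv2.fitEllipse(C)
    W=ray(i,*el[0],67)
    a=np.degrees(np.arctan2(vy,vx))
    m=(Z>40)&(Z<45); out.append((a,W)); print(n,len(e),'edge deg',a%180,'well',el,W[:2])
A=np.array([572,-14])
w=[np.degrees(np.arctan2(*(o[1][:2]-A)[::-1])) for o in out]; print('well turn',(w[0]-w[1])%360,[np.linalg.norm(o[1][:2]-A) for o in out],'edge turn',(out[0][0]-out[1][0])%180)
E
```

```text
pics/w2.npz 56 edge deg 130.88583 well ((277.30364990234375, 72.41840362548828), (41.597938537597656, 45.71561813354492), 163.27398681640625) [504.60362506 -28.16932793]
pics/w5.npz 90 edge deg 78.5736 well ((281.61883544921875, 110.68339538574219), (66.24629974365234, 70.04925537109375), 159.124755859375) [521.08002781  30.63901768]
well turn 53.11231907999024 [np.float64(68.86974087936954), np.float64(67.71621274046582)] edge turn 52.312233
```

The table has turned about 52.5°. I go 4° more with the plunger in, then raise the finger to leave the block riding under the ring.

```bash
python3 -m jog '[{"grip":1,"x":1.2,"y":4.7,"z":0,"ax":0,"ay":0,"az":-0.035},{"grip":1,"x":2.6,"y":9.4,"z":0,"ax":0,"ay":0,"az":-0.07},{"grip":1,"x":2.6,"y":9.4,"z":2.5,"ax":0,"ay":0,"az":-0.07},{"grip":1,"x":2.6,"y":9.4,"z":5.5,"ax":0,"ay":0,"az":-0.07},{"grip":1,"x":2.6,"y":9.4,"z":5.5,"ax":0,"ay":0,"az":-0.07}]'
python3 -m jog '[{"grip":1,"x":0.4,"y":1.2,"z":0,"ax":0,"ay":0,"az":-0.009},{"grip":1,"x":0.7,"y":2.4,"z":0,"ax":0,"ay":0,"az":-0.018},{"grip":1,"x":0.7,"y":2.4,"z":0,"ax":0,"ay":0,"az":-0.018}]'
```

```text
time_s: 7.48
eef_pos: [438.0, 27.2, 96.8]
orientation: [0.994, -0.113, -0.0, 0.0]
ft_force: [1.0, 0.2, 0.7]
gripper_width: 0.004
gripper_force: 0.0
time_s: 7.85
eef_pos: [438.9, 29.7, 96.6]
orientation: [0.992, -0.122, -0.0, -0.0]
ft_force: [0.7, 0.0, 0.8]
gripper_width: 0.006
gripper_force: 0.0
```

```bash
python3 -m jog '[{"grip":1,"x":0.4,"y":1.2,"z":0,"ax":0,"ay":0,"az":-0.009},{"grip":1,"x":0.7,"y":2.4,"z":0,"ax":0,"ay":0,"az":-0.018},{"grip":1,"x":0.7,"y":2.4,"z":0,"ax":0,"ay":0,"az":-0.018}]'
python3 - <<'E'
from h import *
i,im,d=grab('wrist','w6.png'); Z=cloud(i,d)[...,2]; e=[]
for c in range(268,358):
    col=np.where(Z[150:200,c]>57)[0]
    if len(col): e.append(ray(i,c,150+col[0],61)[:2])
vx,vy,_,_=cv2.fitLine(np.array(e,np.float32),cv2.DIST_HUBER,0,.01,.01).ravel(); print('turn',(130.886-np.degrees(np.arctan2(vy,vx)))%180)
E
```

```text
time_s: 8.22
eef_pos: [439.8, 32.1, 96.7]
orientation: [0.991, -0.131, 0.0, -0.0]
ft_force: [-0.3, -1.1, -1.7]
gripper_width: 0.004
gripper_force: 0.0
turn 56.008217
```

```bash
for k in 1; do python3 -m jog '[{"grip":1,"x":0.4,"y":1.2,"z":0,"ax":0,"ay":0,"az":-0.009},{"grip":1,"x":0.8,"y":2.4,"z":0,"ax":0,"ay":0,"az":-0.018},{"grip":1,"x":0.8,"y":2.4,"z":0,"ax":0,"ay":0,"az":-0.018}]'; python3 -m jog '[{"grip":1,"x":0.4,"y":1.2,"z":0,"ax":0,"ay":0,"az":-0.009},{"grip":1,"x":0.8,"y":2.4,"z":0,"ax":0,"ay":0,"az":-0.018},{"grip":1,"x":0.8,"y":2.4,"z":0,"ax":0,"ay":0,"az":-0.018}]'; done
python3 - <<'E'
from h import *
i,im,d=grab('wrist','w7.png'); Z=cloud(i,d)[...,2]; e=[]
for c in range(268,358):
    col=np.where(Z[150:200,c]>57)[0]
    if len(col): e.append(ray(i,c,150+col[0],61)[:2])
vx,vy,_,_=cv2.fitLine(np.array(e,np.float32),cv2.DIST_HUBER,0,.01,.01).ravel(); print('turn',(130.886-np.degrees(np.arctan2(vy,vx)))%180)
E
```

```text
time_s: 8.65
eef_pos: [440.6, 34.5, 96.7]
orientation: [0.99, -0.14, 0.0, -0.0]
ft_force: [-0.7, 0.1, -0.2]
gripper_width: 0.005
gripper_force: 0.0
time_s: 9.02
eef_pos: [441.3, 36.8, 96.7]
orientation: [0.989, -0.149, -0.0, 0.0]
ft_force: [-0.1, -3.6, 0.4]
gripper_width: 0.005
gripper_force: 1.7
turn 56.68045
```

The finger was probably carrying the button by friction and has only now met the post (side force 3.6 N). I continue in small steps, watching the force and the button height.

```bash
cat >> h.py <<'E'
def look(fn):
    s=robot.get_state(); i,im,d=grab('wrist',fn); P=cloud(i,d); Z=P[...,2]; e=[]; v,u=np.mgrid[:400,:640]
    for c in range(268,358):
        col=np.where(Z[150:200,c]>57)[0]
        if len(col): e.append(ray(i,c,150+col[0],61)[:2])
    vx,vy,_,_=cv2.fitLine(np.array(e,np.float32),cv2.DIST_HUBER,0,.01,.01).ravel()
    m=((np.hypot(u-282,v-111)<44)&(Z>63)&(Z<71)).astype(np.uint8)
    C=max(cv2.findContours(m,cv2.RETR_EXTERNAL,cv2.CHAIN_APPROX_NONE)[0],key=len); W=ray(i,*cv2.fitEllipse(C)[0],67)
    b=Z[214:230,336:352]; b=b[(b>70)&(b<100)]
    print('edge turn',(130.886-np.degrees(np.arctan2(vy,vx)))%180,'well',(np.degrees(np.arctan2(-14.2,-67.9))-np.degrees(np.arctan2(W[1]+14,W[0]-572.5)))%360,'button z',np.percentile(b,[50,90]) if len(b) else None,len(b))
E
python3 -m jog '[{"grip":1,"x":0.5,"y":1.2,"z":0,"ax":0,"ay":0,"az":-0.009},{"grip":1,"x":0.9,"y":2.4,"z":0,"ax":0,"ay":0,"az":-0.018},{"grip":1,"x":0.9,"y":2.4,"z":0,"ax":0,"ay":0,"az":-0.018}]'; python3 -m jog '[{"grip":1,"x":0.5,"y":1.2,"z":0,"ax":0,"ay":0,"az":-0.009},{"grip":1,"x":0.5,"y":1.2,"z":0,"ax":0,"ay":0,"az":-0.009}]'; python3 -c "
from h import *
look('w8.png')"
```

```text
time_s: 9.45
eef_pos: [442.3, 39.3, 96.7]
orientation: [0.987, -0.158, 0.0, -0.0]
ft_force: [0.2, -2.4, 0.1]
gripper_width: 0.007
gripper_force: 1.6
time_s: 9.7
eef_pos: [442.8, 40.5, 96.7]
orientation: [0.987, -0.162, 0.0, -0.0]
ft_force: [0.3, -3.6, -1.0]
gripper_width: 0.005
gripper_force: 1.6
edge turn 58.16249 well 58.99480384064475 button z [82.65472058 83.43343444] 217
```

```bash
python3 -m jog '[{"grip":1,"x":0.5,"y":1.2,"z":0,"ax":0,"ay":0,"az":-0.009},{"grip":1,"x":0.5,"y":1.2,"z":0,"ax":0,"ay":0,"az":-0.009}]'; python3 -m jog '[{"grip":1,"x":0.5,"y":1.2,"z":0,"ax":0,"ay":0,"az":-0.009},{"grip":1,"x":0.5,"y":1.2,"z":0,"ax":0,"ay":0,"az":-0.009}]'; python3 -c "
from h import *
look('w9.png')"
```

```text
time_s: 10.0
eef_pos: [443.3, 41.7, 96.7]
orientation: [0.986, -0.167, 0.0, -0.0]
ft_force: [-0.2, -3.4, -0.9]
gripper_width: 0.002
gripper_force: 1.4
time_s: 10.25
eef_pos: [443.8, 42.9, 96.7]
orientation: [0.985, -0.171, 0.0, -0.0]
ft_force: [1.4, -3.3, -0.2]
gripper_width: 0.005
gripper_force: 1.3
edge turn 59.290695 well 60.088491891476565 button z [83.05022832 83.945778  ] 217
```

```bash
python3 -m jog '[{"grip":1,"x":0.4,"y":0.8,"z":0,"ax":0,"ay":0,"az":-0.006},{"grip":1,"x":0.4,"y":0.8,"z":0,"ax":0,"ay":0,"az":-0.006}]'; python3 -c "
from h import *
look('w10.png')"
```

```text
time_s: 10.55
eef_pos: [444.2, 43.8, 96.8]
orientation: [0.985, -0.174, 0.0, -0.0]
ft_force: [-0.1, -0.1, 3.0]
gripper_width: 0.004
gripper_force: 2.8
edge turn 59.98935 well 60.54625026458933 button z [85.43717183 86.54877728] 218
```

The plunger has sprung up: 3 N on the finger, button at 86 mm. I lift off and retreat.

```bash
python3 -m jog '[{"grip":1,"x":0,"y":0,"z":3,"ax":0,"ay":0,"az":0},{"grip":1,"x":0,"y":0,"z":8,"ax":0,"ay":0,"az":0},{"grip":1,"x":-0.8,"y":-3,"z":14,"ax":0,"ay":0,"az":0},{"grip":1,"x":-0.8,"y":-3,"z":30,"ax":0,"ay":0,"az":0},{"grip":1,"x":-0.8,"y":-3,"z":60,"ax":0,"ay":0,"az":0},{"grip":1,"x":-0.8,"y":-3,"z":100,"ax":0,"ay":0,"az":0},{"grip":1,"x":-0.8,"y":-3,"z":140,"ax":0,"ay":0,"az":0},{"grip":1,"x":-0.8,"y":-50,"z":150,"ax":0,"ay":0,"az":0}]'; python3 -m jog '[{"grip":1,"x":-10,"y":-60,"z":0,"ax":0,"ay":0,"az":0},{"grip":1,"x":-20,"y":-120,"z":0,"ax":0,"ay":0,"az":0},{"grip":1,"x":-30,"y":-180,"z":0,"ax":0,"ay":0,"az":0},{"grip":1,"x":-40,"y":-240,"z":0,"ax":0,"ay":0,"az":0},{"grip":1,"x":-50,"y":-300,"z":0,"ax":0,"ay":0,"az":0},{"grip":1,"x":-60,"y":-360,"z":0,"ax":0,"ay":0,"az":0},{"grip":1,"x":-70,"y":-420,"z":0,"ax":0,"ay":0,"az":0},{"grip":1,"x":-70,"y":-420,"z":0,"ax":0,"ay":0,"az":0}]'
python3 - <<'E'
from h import *
i,im,d=grab('top'); P=cloud(i,d); Z=P[...,2]; v,u=np.mgrid[:400,:640]
cv2.imwrite('pics/t2.png',cv2.resize(im[150:290,230:410,::-1],None,fx=4.2,fy=4.2,interpolation=cv2.INTER_CUBIC))
r=np.hypot(P[...,0]-438,P[...,1]-33); m=(r<30)&(im.max(2)<70)&(Z>75); print('button',m.sum(),np.median(Z[m]),P[m].mean(0),P[...,2][m].max())
m=(r<60)&(Z>112)&(Z<125); print('post',m.sum(),P[m].mean(0)); print(robot.get_state()['time_s'])
E
```

```text
time_s: 11.6
eef_pos: [444.2, -5.6, 249.4]
orientation: [0.985, -0.172, 0.002, -0.0]
ft_force: [0.3, -0.6, -0.9]
gripper_width: 0.005
gripper_force: 0.0
time_s: 12.6
eef_pos: [372.0, -430.0, 246.6]
orientation: [0.984, -0.176, 0.0, 0.0]
ft_force: [0.2, -0.0, -0.4]
gripper_width: 0.006
gripper_force: 0.0
button 153 90.61524954825397 [439.04432062  31.33453031  90.49958639] 95.3315244630588
post 43 [453.11035003  62.70561823 119.04833031]
12.65
```

View pics/t2.png

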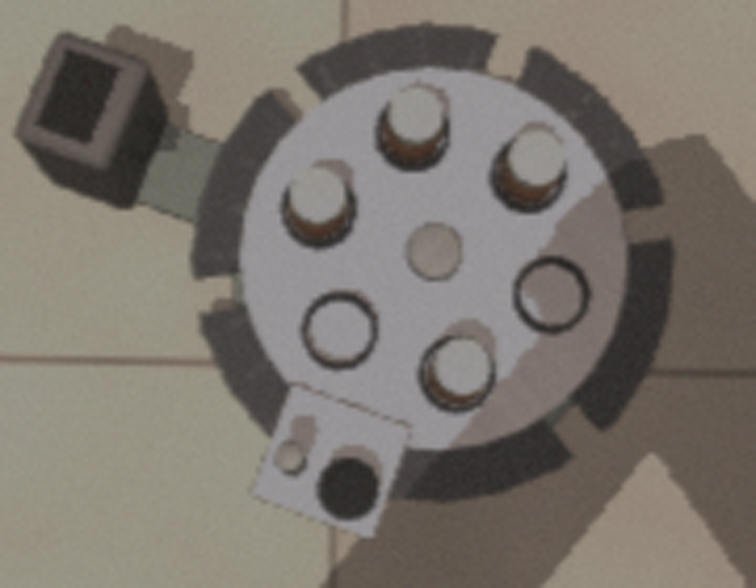

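The picture shows the button at crop (348,487), standing at the next notch and 90 mm up, so fully out. The table has turned one place: the sample is before the reading head at (318,205), and all four bottles stand in their wells. The hand is clear.

```bash
python3 -c "
from workcell import robot
print(robot.finish_job())"
```

```text
the job is handed in; nothing more can be done
None
```

The turntable is one place further clockwise, with the plunger fully out in the next notch, the sample before the reading head, all bottles in their wells and the hand clear; the job was handed in at about 12.7 s.

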